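# Close the balance's draft shield and tare it

### The arm

A 6-joint arm with a two-finger parallel gripper is mounted at the origin on the work surface. World frame = base frame: x ahead of the robot, y to its left, z up, the work surface at z = 0. Lengths are in m, angles in rad, forces in N, time in s.
With the tool pointing down it reaches from about 0.375 to 0.925 m from the base axis. Payload 5.7 kg.
Tool frame: the origin (TCP) lies at the very end of the fingers, on their centre line; the grasp point (between the pads) lies bot.grasp_offset behind it (bot.grasp_offset is the distance from the TCP to the grasp point, in m); z points along the fingers, y is the line along which they close (so a half turn about z gives the same grasp; the last joint's range is limited). The gripper opens to 85 mm and grips with 20 to 120 N. Pads are 22 mm wide; open, the fingers measure 114 mm over their backs; the gripper's body (76 mm by 85 mm) begins 54 mm behind the grasp point. The pads swing forward as they close: fully open they stand 13 mm farther back than shut.
Start: joints at [1.225, 0.359, 1.51, -0, 1.272, -0.115], TCP at [0.137, 0.584, 0.231] pointing down, gripper open.
Joint ranges: [-2.97, 2.97], [-1.01, 2.36], [0.21, 2.38], [-0.96, 4.11], [0.2, 2.71], [-2.98, 2.98]. Speed limits (rad/s): [2.39, 2.39, 3.14, 3.14, 3.14, 3.14].

### API

Orientations are given as a rotation vector (axis times angle).
In Python, from station import bot gives the robot as it stands.
- The arm moves only by the shell command python3 -m handwheel 'ROWS'. ROWS is JSON, a list of rows, each a list of 3 entries, a list of its own where there are three numbers: the shift along the tool's x, y, z in cm, then the turn about the tool's z in degrees, then the closure in counts, from 0 (fully open) to 255 (shut). A call has exactly 8 rows; each row shifts and turns the commanded pose from where the row before left it, along the tool's axes as they then stand; what a row does not reach is not made up. A row lasts 1/8 s, in which the tool goes at most 62.5 mm and 10.7 degrees, less where a joint would pass 70% of its speed; a pose out of reach is approached as far as the arm can. A call is refused whole if a number of a shift passes 6.25 or a number of a turn 10.7, either way. A call with a gripper value outside its range is refused whole. The fingers move at their own pace and stop on an object; the grip force is fixed at half the most. Time passes only in rows, so rows that do not move let the fingers close, or fill a call up. It gives the time, the measured TCP pose, the force, the opening and the grip force at its end, in the units of the state.
- bot.sense(): the state, without advancing time (a new reading comes with each control period).
- bot.get_image(name): name is "scene" or "top" or "wrist"; returns the picture (420x560x3 uint8, red, green, blue); there is no depth.
- bot.calibration(name): a dict with "vfov" (degrees; the focal length in pixels is half the picture's height over the tangent of half this angle, whatever the lens; pixels are square), "cx", "cy" (the principal point, pixels), "rvec" (rotation vector, rad) and "tvec" (3), from world to camera coordinates, as OpenCV has them. Camera axes: x right, y down, z forward; pixel columns grow to the right and rows downward; lengths in m; the calibration is good to about 2 mm. A picture is of the moment at which its call begins: read the wrist's pose just before it. calibration takes no time and is no camera call; for the wrist camera it gives the pose at the moment of the call.
- bot.job_done(): hands the job in; it is judged then, once.
The state is a dict: "time_s": time; "qpos": joint angles; "joint_vel": joint speeds; "effort": joint torques, N m; "eef_pos": TCP position; "ee_rot": TCP orientation; "ft_force": force on the tool from outside, world axes, zero at the start; "torque": the same for the moment, N m; "grip_width": finger opening in m; "grasp_force": force on a finger pad.
Only numpy, scipy, OpenCV 4.12 (cv2) and the standard library are available. Lean on these libraries where they do the work, as an engineer would, in place of code of your own. Each camera call takes 0.05 s, during which the arm holds its last target. There are 200 camera calls.

### The job

An empty weighing dish stands on the pan of the laboratory balance, and the glass draft shield has been left open at the top and on its right side. Push both sliding doors gently and fully shut with your fingertips, without slamming or forcing them, and only when the shield is closed press the wide blue tare key all the way down and let it go. Do not press the other keys, and leave the dish on the pan and everything on the desk where it stands.

Things in the scene. Friction and masses are not known exactly. Their poses are not given: they have to be found in the camera images.
- balance: Laboratory balance, white with glass draft shield, 350 long (x), 190 wide (y), 205 high, fixed to the desk. Origin: on the desk under its middle; x runs from the key console (front, x -175) to the tower (rear, +175), y to the operator's left, z up. Front turned to the robot's right. Console: key deck x -175 to -118 at z 40, then a display sloping up to z 66 at x -65. Tower x 105 to 175, z to 204.
- pan (a point): Centre of the upper face of the round steel pan (90 diameter) inside the weighing chamber, at x 22, y 0, z 76 in the balance's frame. Chamber: x -65 to 105, y -88 to 88, floor at z 62; its front glass pane (x -63, up to z 204) is fixed, the top and both sides are sliding glass doors.
- top_door (a joint): Opening of the top glass door (m): 0 shut, 0.135 fully open. It slides level along the balance's x axis: +x (to the rear) to open, -x to close. Stays where it is left: 1.5 N friction, light damping. Glass 172 long, 168 wide, upper face at z 210 above the desk; shut it lies at x -66 to 106.
- right_door (a joint): Opening of the right glass door (on the balance's -y side), m: 0 shut, 0.135 fully open. Slides along the balance's x axis like the top door, +x to open, same friction. The glass is upright, z 66 to 200, outer face at y -95.5; shut it lies at x -65 to 105.
- left_door (a joint): Opening of the left glass door (on the +y side), m: the mirror image of the right door. It is shut (0) at the start and must be shut at the end.
- top_grip (a point): Centre of the dark grey grip bar standing on the top door's front edge, moving with it: 12 thick (x), 70 wide (y), 22 high (z 208 to 230). Shut, this point is at x -58, y 0, z 219 in the balance's frame, whose axes it shares. To shut the door push the bar's rear (+x) face towards -x.
- right_grip (a point): Top end (on the centre line) of the upright dark grey grip strip outside the right door's front edge, moving with the door: 12 thick (x), standing 20 out from the glass (y -95.5 to -115.5), 113 tall (z 85 to 198). Shut, this point is at x -57, y -105.5, z 198 in the balance's frame, whose axes it shares. To shut the door push the strip's rear (+x) face towards -x.
- left_grip (a point): The same point on the left door's strip, at y = +105.5.
- tare_key_top (a point): Centre of the top face of the wide blue tare key in the middle of the key deck: 16 (x) by 42 (y), its top 7 above the deck, at x = -148, y = 0, z = 47 in the balance's frame.
- tare_key (a joint): Travel of the tare key, pressed straight down (m): 0 up, 0.004 fully down. A spring returns it: 1 N to start it, about 3.5 N to push it fully down.
- power_key (a joint): Travel of the small red power key (14 by 14, at y = +58 beside the tare key, same spring): 0 up, 0.004 down. Leave it alone.
- menu_key (a joint): Travel of the small grey menu key (14 by 14, at y = -58 beside the tare key, same spring): 0 up, 0.004 down. Leave it alone.
- dish_center (a point): Centre, half-way up, of the round aluminium weighing dish on the pan inside the draft shield: 54 across the rim, 14 high. Loose, about 15 g.
- bottle_center (a point): Centre of an amber glass bottle with white cap, 42 diameter, 85 high, standing on the desk beside the balance's right side. Loose.
- jar_center (a point): Centre of a white jar with green cap, 48 diameter, 55 high, standing on the desk beside the balance's left side. Loose.
- forceps: Steel forceps, 116 long, about 20 wide and 7 high, lying flat on the desk in front of the console; origin under its middle, x along its length. Loose.

How it is judged:
By the outcome, as a careful person would: the job done as asked, in the order asked, and still so for the second after the job is handed in, with the robot touching nothing.
It also fails if it takes over 48 s, if anything falls off the work surface, if the arm or the gripper's body presses on something with over 40 N, if the wrist force passes 120 N, or if a joint passes its speed limit or range.

## Working session

There is one attempt and no reset: what is moved stays moved. The work goes in short steps, Python scripts to look and compute and a shell command to move; the robot and the scene stay as the last step left them, time stands still between calls to the robot, and variables do not carry over. Pictures are saved under pics/ and viewed, at most 10 in all, crops included, and the job is handed in when it is done.

```bash
ls; mkdir -p pics; python3 - <<'E'
from station import bot
import cv2
for n in("scene","top"):
    cv2.imwrite(f"pics/{n}0.png",cv2.resize(bot.get_image(n)[:,:,::-1],(800,600),interpolation=cv2.INTER_CUBIC)); print(n,bot.calibration(n))
s=bot.sense();print(s,bot.grasp_offset)
E
```

```text
pics
scene {'vfov': 51.71165119936168, 'cx': 273.75002484735626, 'cy': 216.45183173062452, 'rvec': array([ 1.1782022 ,  2.30302565, -0.99312456]), 'tvec': array([ 0.31030671, -0.26415449,  1.21753188])}
top {'vfov': 47.68303322755371, 'cx': 271.8156573222164, 'cy': 204.14999790035498, 'rvec': array([ 2.19473742, -2.14962222,  0.06876773]), 'tvec': array([0.07875085, 0.62177268, 0.99766192])}
{'time_s': 0.1, 'qpos': array([ 1.22488917e+00,  3.59443138e-01,  1.51133569e+00, -8.70841635e-06,
        1.27249957e+00, -1.15114928e-01]), 'joint_vel': array([ 0.0013003 , -0.00234254, -0.00214157,  0.00083768, -0.0005264 ,
       -0.00131209]), 'effort': array([-1.28077008e-03, -5.28656852e+01, -2.79349887e+01, -2.42470232e-04,
        5.18864166e-03,  5.70446005e-06]), 'eef_pos': array([0.13705743, 0.58350106, 0.23052722]), 'ee_rot': array([-3.61675992e-01, -3.12032359e+00,  2.58060636e-03]), 'ft_force': array([ 0.12025326, -0.35903485, -0.0852576 ]), 'torque': array([ 0.01387402, -0.07258143,  0.0233676 ]), 'grasp_force': 0.0, 'grip_width': 0.0852666507071629} 0.0187
```

View pics/scene0.png

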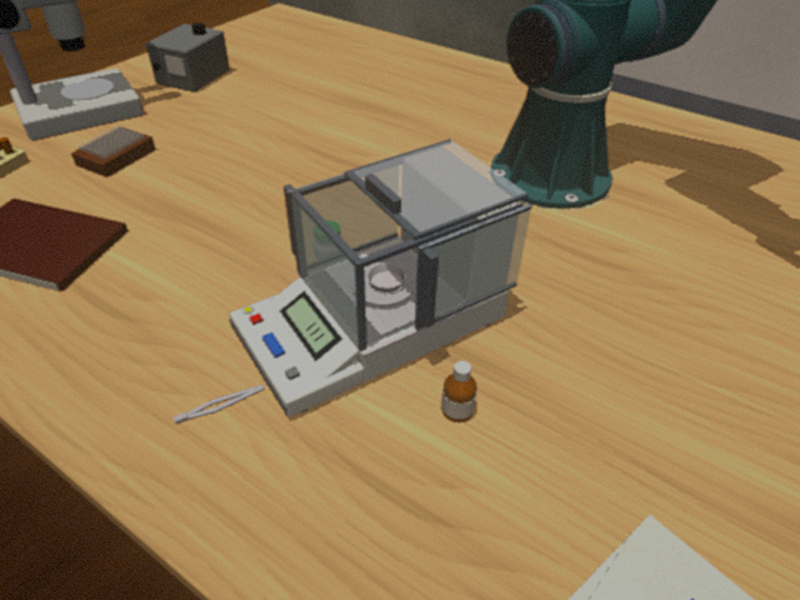

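View pics/top0.png

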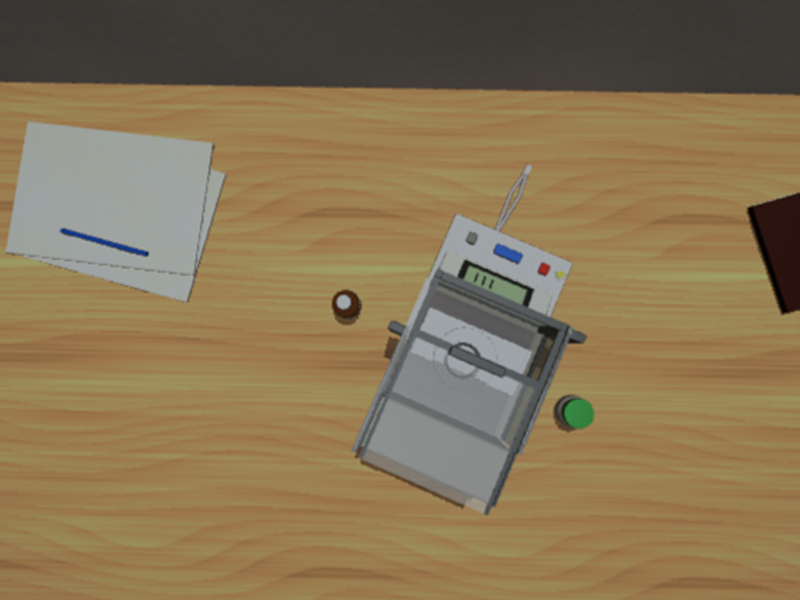

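The top view (800x600) shows the tare key at (508,254), the red key at (544,269), the grey key at (472,239) and console corners at (457,214) and (572,263). The top grip is at (478,360), the right grip top at about (398,327) and the bottle cap at (343,301). In the scene view the keys are at (274,345), (257,319) and (293,373), with the bottle at (461,370). I'll fit the balance's pose to these.

```bash
cat > h.py <<'E'
from station import bot
import numpy as np, cv2
from scipy.optimize import least_squares
def proj(c,P):
    f=210/np.tan(np.radians(c['vfov']/2));K=np.array([[f,0,c['cx']],[0,f,c['cy']],[0,0,1]])
    return cv2.projectPoints(np.array(P,float).reshape(-1,1,3),c['rvec'],c['tvec'],K,None)[0][:,0]
def b2w(p,P):
    P=np.array(P,float);c,s=np.cos(p[2]),np.sin(p[2])
    return np.c_[p[0]+c*P[:,0]-s*P[:,1],p[1]+s*P[:,0]+c*P[:,1],P[:,2]]
E
python3 - <<'E'
from h import *
ct,cs=bot.calibration("top"),bot.calibration("scene")
K=[[-.148,0,.047],[-.148,.058,.047],[-.148,-.058,.047]]
C=[[-.175,-.095,.04],[-.175,.095,.04]]
top=np.array([[508,254],[544,269],[472,239],[457,214],[572,263],[478,360],[398,327]])*.7-.15
sc=np.array([[274,345],[257,319],[293,373],[290,409],[231,318],[383,192],[429,254]])*.7-.15
def r(p):
    W=b2w(p,K+C+[[-.058+p[3],0,.230],[-.057+p[4],-.1055,.198]])
    W2=W.copy()
    return np.r_[(proj(ct,W)-top).ravel(),(proj(cs,W2)-sc).ravel()]
s=least_squares(r,[.5,0,2.7,.08,.08],loss='soft_l1');print(s.x,np.degrees(s.x[2]));print(r(s.x).reshape(-1,2).round(1))
# bottle, jar from caps
for n,z,a in(("bottle",.085,(343,301)),("jar",.055,(578,413))):
    q=least_squares(lambda p:(proj(ct,[[p[0],p[1],z]])-(np.array(a)*.7-.15)).ravel(),[.5,0]).x
    c,t=np.cos(s.x[2]),np.sin(s.x[2]);d=q-s.x[:2];print(n,q,"bal",c*d[0]+t*d[1],-t*d[0]+c*d[1])
E
```

```text
[ 0.54231535 -0.02770331  2.75842755  0.07729987  0.07451581] 158.0462564741516
[[-0.5 -0.8]
 [-0.2 -0.6]
 [-0.7 -0.9]
 [-1.7 -1.1]
 [ 0.5 -0.8]
 [-0.  -0.1]
 [-0.5 -1.7]
 [ 0.9 -1.6]
 [ 0.3 -1.5]
 [ 1.1 -1.4]
 [-1.1 -4. ]
 [-0.9 -4.1]
 [-0.2 -3.8]
 [ 0.5 -0.7]]
bottle [0.6009214  0.15493128] bal 0.013923096986072414 -0.19130135111985172
jar [ 0.44853475 -0.18485215] bal 0.02822885454454492 0.18081396942801417
```

```bash
cat >> h.py <<'E'
from scipy.spatial.transform import Rotation as Rn
p0=[0.5423,-0.0277,2.7584]
def rep(*targets,p=p0):
    s=bot.sense();R=Rn.from_rotvec(s['ee_rot']).as_matrix()
    yaw=np.arctan2(R[1,0],R[0,0]);turn=np.degrees(yaw-p[2])
    d=s['eef_pos']-np.r_[p[:2],0];c,t=np.cos(p[2]),np.sin(p[2])
    cur=np.array([c*d[0]+t*d[1],-t*d[0]+c*d[1],d[2]])
    print("t",s['time_s'],"bal",cur.round(4),"turn",turn.round(2),"tilt",R[:,2].round(3),"F",s['ft_force'].round(1))
    for g in targets:
        v=np.array(g)-cur;print(g,"after turn, tool cm:",(v*[1,-1,-1]*100).round(2));cur=np.array(g)
E
python3 -c "
from h import *
rep((.075,0,.27),(.075,0,.218),(-.041,0,.218))"
```

```text
t 0.1 bal [ 0.6044 -0.4154  0.2305] turn 8.73 tilt [-0.001 -0.002 -1.   ] F [ 0.1 -0.4 -0.1]
(0.075, 0, 0.27) after turn, tool cm: [-52.94 -41.54  -3.95]
(0.075, 0, 0.218) after turn, tool cm: [ 0.  -0.   5.2]
(-0.041, 0, 0.218) after turn, tool cm: [-11.6  -0.   -0. ]
```

```bash
python3 -m handwheel '[[[0,0,-2],8.7,255],[[0,0,-2],0,255],[[-4.4,-3.4,0],0,255],[[-4.4,-3.4,0],0,255],[[-4.4,-3.4,0],0,255],[[-4.4,-3.4,0],0,255],[[-4.4,-3.4,0],0,255],[[-4.4,-3.4,0],0,255]]'
python3 -m handwheel '[[[-4.4,-3.4,0],0,255],[[-4.4,-3.4,0],0,255],[[-4.4,-3.4,0],0,255],[[-4.4,-3.4,0],0,255],[[-4.4,-3.4,0],0,255],[[-2,-1.7,0],0,255],[[0,0,0],0,255],[[0,0,0],0,255]]'
python3 - <<'E'
from h import *
rep((.07,0,.27),(.07,0,.218),(-.041,0,.218))
cv2.imwrite("pics/top1.png",cv2.resize(bot.get_image("top")[130:370,200:440][:,:,::-1],(600,600),interpolation=cv2.INTER_CUBIC))
cv2.imwrite("pics/wr1.png",bot.get_image("wrist")[:,:,::-1])
E
```

```text
time_s: 1.1
eef_pos: [0.3064, 0.2946, 0.2711]
ee_rot: [0.597, 3.084, -0.0]
ft_force: [1.3, -0.1, -0.1]
grip_width: -0.0004
grasp_force: 0.0
time_s: 2.1
eef_pos: [0.458, 0.0338, 0.2709]
ee_rot: [-0.597, -3.083, -0.001]
ft_force: [0.3, -0.3, -0.1]
grip_width: -0.0
grasp_force: 0.0
t 2.1 bal [ 0.1012 -0.0255  0.2709] turn 0.02 tilt [-0.001  0.001 -1.   ] F [ 0.3 -0.3 -0.1]
(0.07, 0, 0.27) after turn, tool cm: [-3.12 -2.55  0.09]
(0.07, 0, 0.218) after turn, tool cm: [ 0.  -0.   5.2]
(-0.041, 0, 0.218) after turn, tool cm: [-11.1  -0.   -0. ]
```

View pics/wr1.png

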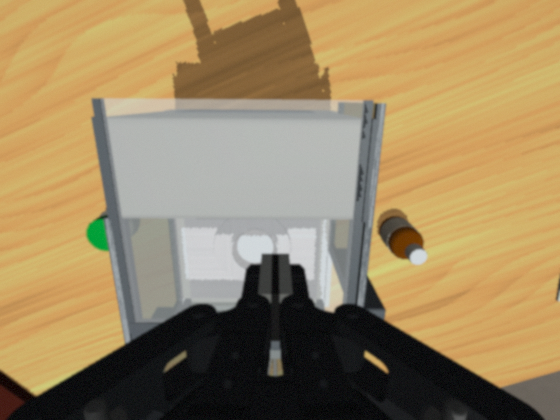

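The wrist view shows the balance square to the tool, with the right grip at (373,295) and the fingers hiding the top bar. I'll go down behind the top grip.

```bash
python3 -m handwheel '[[[-1.6,-1.3,0],0,255],[[-1.5,-1.3,0],0,255],[[0,0,1.5],0,255],[[0,0,1.5],0,255],[[0,0,1.0],0,255],[[0,0,0.7],0,255],[[0,0,0.5],0,255],[[0,0,0],0,255]]'
python3 - <<'E'
from h import *
rep((-.041,0,.218))
cv2.imwrite("pics/sc2.png",cv2.resize(bot.get_image("scene")[80:260,180:420][:,:,::-1],(800,600),interpolation=cv2.INTER_CUBIC))
E
```

```text
time_s: 3.2
eef_pos: [0.4777, -0.0024, 0.2191]
ee_rot: [-0.597, -3.084, 0.0]
ft_force: [-0.2, -0.2, -0.3]
grip_width: -0.0001
grasp_force: 0.0
t 3.2 bal [0.0694 0.0007 0.2191] turn 0.04 tilt [-0. -0. -1.] F [-0.2 -0.2 -0.3]
(-0.041, 0, 0.218) after turn, tool cm: [-11.04   0.07   0.11]
```

View pics/sc2.png

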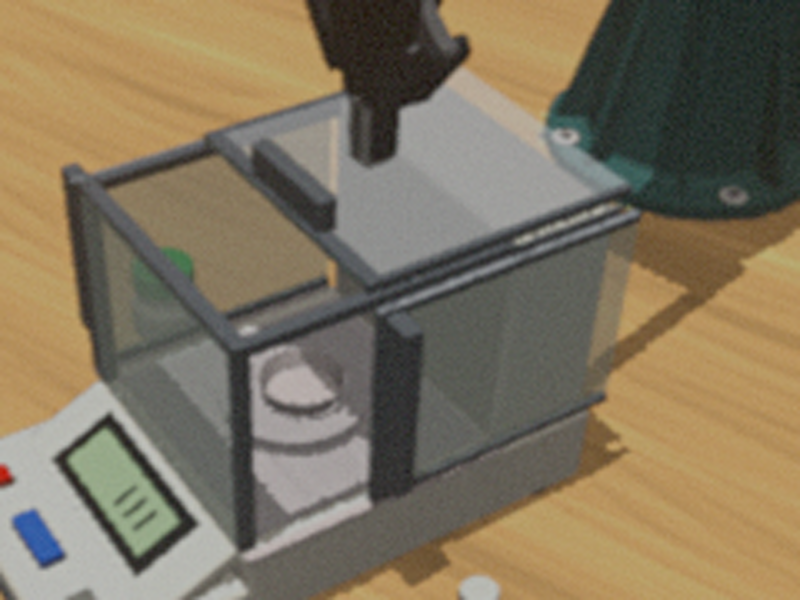

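The fingertip hovers just above the glass behind the bar. The fingers are at about (375,160) and the bar runs from (260,150) to (330,215). I'll push gently.

```bash
python3 -m handwheel '[[[-1.2,0,0],0,255],[[-1.2,0,0],0,255],[[-0.5,0,0],0,255],[[-0.5,0,0],0,255],[[-0.5,0,0],0,255],[[-0.6,0,0],0,255],[[-0.6,0,0],0,255],[[-0.6,0,0],0,255]]'
python3 -m handwheel '[[[-0.6,0,0],0,255],[[-0.6,0,0],0,255],[[-0.6,0,0],0,255],[[-0.6,0,0],0,255],[[-0.6,0,0],0,255],[[-0.5,0,0],0,255],[[-0.4,0,0],0,255],[[-0.3,0,0],0,255]]'
python3 -c "
from h import *
rep((-.041,0,.218))"
```

```text
time_s: 4.25
eef_pos: [0.5308, -0.024, 0.2192]
ee_rot: [-0.597, -3.084, 0.001]
ft_force: [-2.4, -0.2, 0.9]
grip_width: 0.0001
grasp_force: 0.9
time_s: 5.25
eef_pos: [0.57, -0.0396, 0.2193]
ee_rot: [0.597, 3.084, -0.0]
ft_force: [-2.0, -0.8, -0.3]
grip_width: 0.0001
grasp_force: 0.8
t 5.25 bal [-0.0301  0.0007  0.2193] turn 0.03 tilt [ 0. -0. -1.] F [-2.  -0.8 -0.3]
(-0.041, 0, 0.218) after turn, tool cm: [-1.09  0.07  0.13]
```

```bash
python3 -m handwheel '[[[-0.2,0,0],0,255],[[-0.2,0,0],0,255],[[-0.2,0,0],0,255],[[-0.1,0,0],0,255],[[-0.1,0,0],0,255],[[-0.1,0,0],0,255],[[-0.1,0,0],0,255],[[0,0,0],0,255]]'
python3 -c "
from h import *
rep((-.041,0,.218))"
```

```text
time_s: 6.25
eef_pos: [0.5792, -0.0433, 0.2194]
ee_rot: [0.597, 3.084, 0.0]
ft_force: [-2.2, -0.0, -0.0]
grip_width: 0.0
grasp_force: 0.5
t 6.25 bal [-0.04    0.0006  0.2194] turn 0.03 tilt [ 0. -0. -1.] F [-2.2 -0.  -0. ]
(-0.041, 0, 0.218) after turn, tool cm: [-0.1   0.06  0.14]
```

```bash
python3 -m handwheel '[[[-0.05,0,0],0,255],[[-0.05,0,0],0,255],[[-0.05,0,0],0,255],[[-0.05,0,0],0,255],[[-0.05,0,0],0,255],[[0,0,0],0,255],[[0,0,0],0,255],[[0,0,0],0,255]]'
python3 -c "
from h import *
rep((-.041,0,.218))"
```

```text
time_s: 7.25
eef_pos: [0.5815, -0.0442, 0.2194]
ee_rot: [0.597, 3.084, -0.0]
ft_force: [-0.6, 0.3, -0.3]
grip_width: 0.0001
grasp_force: 0.5
t 7.25 bal [-0.0425  0.0007  0.2194] turn 0.03 tilt [ 0. -0. -1.] F [-0.6  0.3 -0.3]
(-0.041, 0, 0.218) after turn, tool cm: [0.15 0.07 0.14]
```

```bash
python3 -m handwheel '[[[-0.05,0,0],0,255],[[-0.05,0,0],0,255],[[-0.05,0,0],0,255],[[-0.05,0,0],0,255],[[0,0,0],0,255],[[0,0,0],0,255],[[0,0,0],0,255],[[0,0,0],0,255]]'
python3 - <<'E'
from h import *
rep((-.041,0,.218))
cv2.imwrite("pics/sc3.png",cv2.resize(bot.get_image("scene")[80:260,180:420][:,:,::-1],(800,600),interpolation=cv2.INTER_CUBIC))
E
```

```text
time_s: 8.25
eef_pos: [0.583, -0.0448, 0.2193]
ee_rot: [-0.597, -3.084, 0.0]
ft_force: [-1.7, 0.2, 1.5]
grip_width: 0.0002
grasp_force: 1.3
t 8.25 bal [-0.0442  0.0007  0.2193] turn 0.04 tilt [-0. -0. -1.] F [-1.7  0.2  1.5]
(-0.041, 0, 0.218) after turn, tool cm: [0.32 0.07 0.13]
```

View pics/sc3.png

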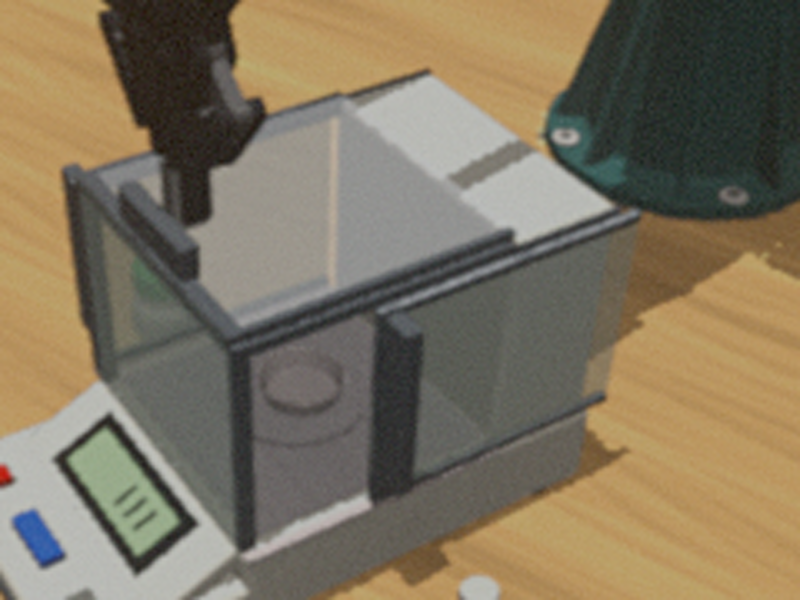

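The top door looks almost shut, with its bar at the front edge from (125,185) to (195,275). The force shows no stop yet, so I'll keep creeping.

```bash
python3 -m handwheel '[[[-0.04,0,0],0,255],[[-0.04,0,0],0,255],[[-0.04,0,0],0,255],[[-0.04,0,0],0,255],[[-0.04,0,0],0,255],[[0,0,0],0,255],[[0,0,0],0,255],[[0,0,0],0,255]]'
python3 -c "
from h import *
rep((-.041,0,.218))"
```

```text
time_s: 9.3
eef_pos: [0.5831, -0.0449, 0.2193]
ee_rot: [-0.596, -3.081, -0.001]
ft_force: [-8.5, 3.5, 6.0]
grip_width: -0.0
grasp_force: 4.3
t 9.3 bal [-0.0443  0.0007  0.2193] turn 0.04 tilt [-0.004  0.001 -1.   ] F [-8.5  3.5  6. ]
(-0.041, 0, 0.218) after turn, tool cm: [0.33 0.07 0.13]
```

The door is at its stop: the position no longer changes and the force is about 9 N. I'll back off, lift, and go to the right door.

```bash
python3 -m handwheel '[[[1.5,0,0],0,255],[[1.5,0,0],0,255],[[0,0,-2.5],0,255],[[0,0,-2.5],0,255],[[2.0,3,0],0,255],[[2.0,3,0],0,255],[[2.0,3,0],0,255],[[2,2.8,0],0,255]]'
python3 -m handwheel '[[[0,0,0],0,255],[[0,0,0],0,255],[[0,0,0],0,255],[[0,0,0],0,255],[[0,0,0],0,255],[[0,0,0],0,255],[[0,0,0],0,255],[[0,0,0],0,255]]'
python3 - <<'E'
from h import *
rep((.065,-.117,.27),(.065,-.117,.165),(-.043,-.117,.165))
a=bot.get_image("top")[130:370,200:440];b=bot.get_image("wrist")[100:420,160:480]
cv2.imwrite("pics/c4.png",np.hstack([cv2.resize(i,(400,400),interpolation=cv2.INTER_CUBIC) for i in(a,b)])[:,:,::-1])
E
```

```text
time_s: 10.3
eef_pos: [0.5264, 0.106, 0.2694]
ee_rot: [0.597, 3.083, 0.0]
ft_force: [0.3, 1.1, -1.0]
grip_width: 0.0002
grasp_force: 0.0
time_s: 11.3
eef_pos: [0.527, 0.1049, 0.2693]
ee_rot: [-0.597, -3.084, 0.0]
ft_force: [0.2, 0.1, 0.0]
grip_width: -0.0002
grasp_force: 0.0
t 11.3 bal [ 0.0637 -0.1173  0.2693] turn 0.03 tilt [-0. -0. -1.] F [0.2 0.1 0. ]
(0.065, -0.117, 0.27) after turn, tool cm: [ 0.13 -0.03 -0.07]
(0.065, -0.117, 0.165) after turn, tool cm: [ 0.  -0.  10.5]
(-0.043, -0.117, 0.165) after turn, tool cm: [-10.8  -0.   -0. ]
```

View pics/c4.png

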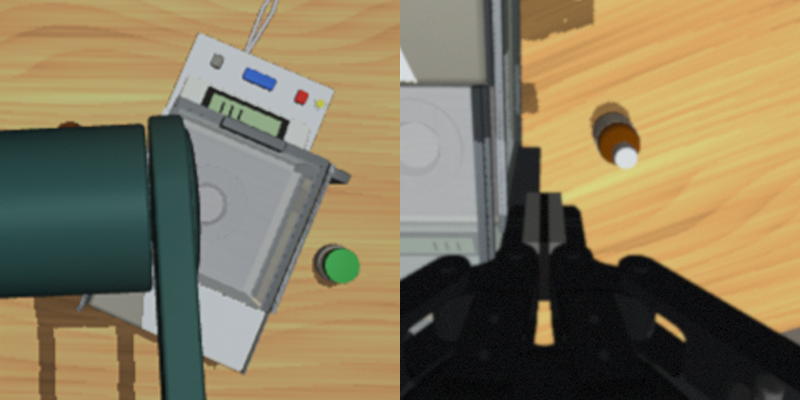

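The wrist view (right half) shows the strip at columns 522–540 just ahead of the fingertip at 525–563, with the bottle clear to the right at (620,140). The top door looks shut in the left half, so I'll go down.

```bash
python3 -m handwheel '[[[0,0,2],0,255],[[0,0,2],0,255],[[0,0,2],0,255],[[0,0,1.5],0,255],[[0,0,1.5],0,255],[[0,0,1],0,255],[[0,0,0.5],0,255],[[0,0,0],0,255]]'
python3 - <<'E'
from h import *
rep((-.043,-.117,.165))
cv2.imwrite("pics/sc5.png",cv2.resize(bot.get_image("scene")[80:320,180:500][:,:,::-1],(800,600),interpolation=cv2.INTER_CUBIC))
E
```

```text
time_s: 12.4
eef_pos: [0.527, 0.1049, 0.1642]
ee_rot: [-0.597, -3.084, 0.0]
ft_force: [0.7, -0.3, -0.4]
grip_width: 0.0002
grasp_force: 0.0
t 12.4 bal [ 0.0637 -0.1173  0.1642] turn 0.03 tilt [-0. -0. -1.] F [ 0.7 -0.3 -0.4]
(-0.043, -0.117, 0.165) after turn, tool cm: [-10.67  -0.03  -0.08]
```

View pics/sc5.png

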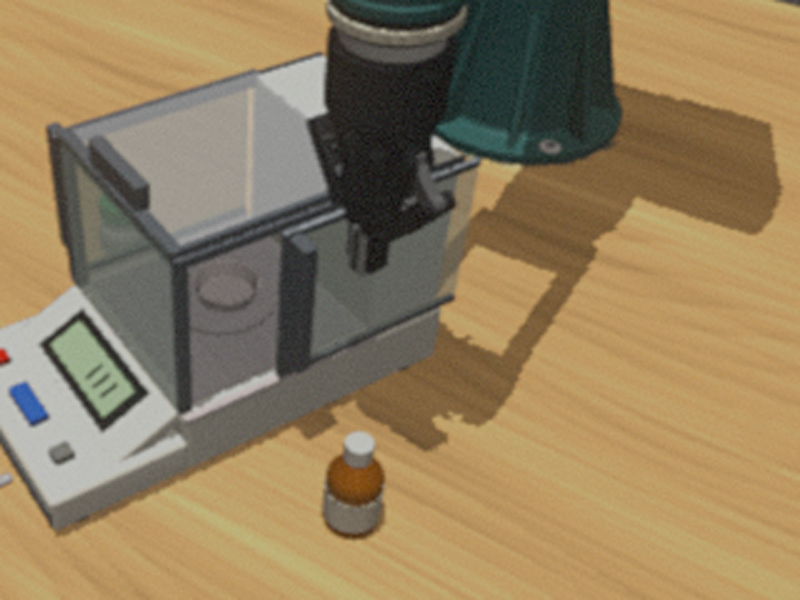

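The fingertip stands behind the strip at (370,260), clear of the bottle, so I'll push.

```bash
python3 -m handwheel '[[[-1.0,0,0],0,255],[[-0.7,0,0],0,255],[[-0.5,0,0],0,255],[[-0.5,0,0],0,255],[[-0.5,0,0],0,255],[[-0.6,0,0],0,255],[[-0.6,0,0],0,255],[[-0.6,0,0],0,255]]'
python3 -m handwheel '[[[-0.6,0,0],0,255],[[-0.6,0,0],0,255],[[-0.6,0,0],0,255],[[-0.6,0,0],0,255],[[-0.6,0,0],0,255],[[-0.5,0,0],0,255],[[-0.4,0,0],0,255],[[-0.3,0,0],0,255]]'
python3 -c "
from h import *
rep((-.043,-.117,.165))"
```

```text
time_s: 13.45
eef_pos: [0.5735, 0.0859, 0.1642]
ee_rot: [-0.597, -3.084, 0.001]
ft_force: [-2.6, -0.4, 1.3]
grip_width: 0.0
grasp_force: 0.9
time_s: 14.45
eef_pos: [0.6126, 0.0704, 0.1643]
ee_rot: [-0.597, -3.084, 0.0]
ft_force: [-1.8, -0.2, -0.1]
grip_width: -0.0003
grasp_force: 0.8
t 14.45 bal [-0.0285 -0.1173  0.1643] turn 0.03 tilt [-0. -0. -1.] F [-1.8 -0.2 -0.1]
(-0.043, -0.117, 0.165) after turn, tool cm: [-1.45 -0.03 -0.07]
```

```bash
python3 -m handwheel '[[[-0.25,0,0],0,255],[[-0.25,0,0],0,255],[[-0.2,0,0],0,255],[[-0.2,0,0],0,255],[[-0.1,0,0],0,255],[[-0.1,0,0],0,255],[[-0.1,0,0],0,255],[[-0.05,0,0],0,255]]'
python3 -m handwheel '[[[-0.05,0,0],0,255],[[-0.05,0,0],0,255],[[-0.05,0,0],0,255],[[-0.05,0,0],0,255],[[0,0,0],0,255],[[0,0,0],0,255],[[0,0,0],0,255],[[0,0,0],0,255]]'
python3 -c "
from h import *
rep((-.043,-.117,.165))"
```

```text
time_s: 15.45
eef_pos: [0.624, 0.0659, 0.1643]
ee_rot: [0.597, 3.084, -0.0]
ft_force: [-2.0, -0.5, -0.1]
grip_width: -0.0002
grasp_force: 0.8
time_s: 16.45
eef_pos: [0.6259, 0.0651, 0.1643]
ee_rot: [0.597, 3.084, -0.0]
ft_force: [-1.1, 0.1, -0.5]
grip_width: -0.0001
grasp_force: 0.4
t 16.45 bal [-0.0429 -0.1174  0.1643] turn 0.03 tilt [ 0. -0. -1.] F [-1.1  0.1 -0.5]
(-0.043, -0.117, 0.165) after turn, tool cm: [-0.01 -0.04 -0.07]
```

```bash
python3 -m handwheel '[[[-0.04,0,0],0,255],[[-0.04,0,0],0,255],[[-0.04,0,0],0,255],[[-0.04,0,0],0,255],[[-0.04,0,0],0,255],[[0,0,0],0,255],[[0,0,0],0,255],[[0,0,0],0,255]]'
python3 -c "
from h import *
rep()"
```

```text
time_s: 17.45
eef_pos: [0.6269, 0.0648, 0.1643]
ee_rot: [-0.597, -3.083, -0.0]
ft_force: [-5.0, 2.0, 2.5]
grip_width: -0.0001
grasp_force: 2.6
t 17.45 bal [-0.0439 -0.1174  0.1643] turn 0.04 tilt [-0.002  0.    -1.   ] F [-5.   2.   2.5]
```

```bash
python3 -m handwheel '[[[-0.04,0,0],0,255],[[-0.04,0,0],0,255],[[0,0,0],0,255],[[0,0,0],0,255],[[0,0,0],0,255],[[0,0,0],0,255],[[0,0,0],0,255],[[0,0,0],0,255]]'
python3 -c "
from h import *
rep()"
```

```text
time_s: 18.45
eef_pos: [0.6269, 0.0647, 0.1643]
ee_rot: [-0.597, -3.081, -0.0]
ft_force: [-6.4, 2.5, 4.8]
grip_width: -0.0003
grasp_force: 3.6
t 18.45 bal [-0.0439 -0.1173  0.1643] turn 0.04 tilt [-0.003  0.001 -1.   ] F [-6.4  2.5  4.8]
```

The right door is at its stop too, so I'll retreat, lift and go over the tare key.

```bash
python3 -m handwheel '[[[1.5,0,0],0,255],[[1.5,0,0],0,255],[[0,0.5,-3],0,255],[[0,0,-4],0,255],[[0,0,-4],0,255],[[-2.7,-2.4,-1],0,255],[[-2.7,-2.4,0],0,255],[[-2.7,-2.4,0],0,255]]'
python3 -m handwheel '[[[-2.7,-2.4,0],0,255],[[-2.7,-2.4,0],0,255],[[0,0,0],0,255],[[0,0,2],0,255],[[0,0,2],0,255],[[0,0,2],0,255],[[0,0,0],0,255],[[0,0,0],0,255]]'
python3 - <<'E'
from h import *
rep((-.148,0,.10),(-.148,0,.055))
cv2.imwrite("pics/sc6.png",cv2.resize(bot.get_image("scene")[80:320,150:470][:,:,::-1],(800,600),interpolation=cv2.INTER_CUBIC))
E
```

```text
time_s: 19.45
eef_pos: [0.6509, -0.0177, 0.2848]
ee_rot: [0.596, 3.083, -0.0]
ft_force: [-0.2, 0.0, -0.4]
grip_width: 0.0
grasp_force: 0.0
time_s: 20.45
eef_pos: [0.683, -0.0812, 0.2252]
ee_rot: [0.596, 3.083, -0.0]
ft_force: [0.0, -0.2, 0.5]
grip_width: -0.0001
grasp_force: 0.0
t 20.45 bal [-0.1505 -0.0029  0.2252] turn 0.06 tilt [ 0.001 -0.    -1.   ] F [ 0.  -0.2  0.5]
(-0.148, 0, 0.1) after turn, tool cm: [ 0.25 -0.29 12.52]
(-0.148, 0, 0.055) after turn, tool cm: [ 0.  -0.   4.5]
```

View pics/sc6.png

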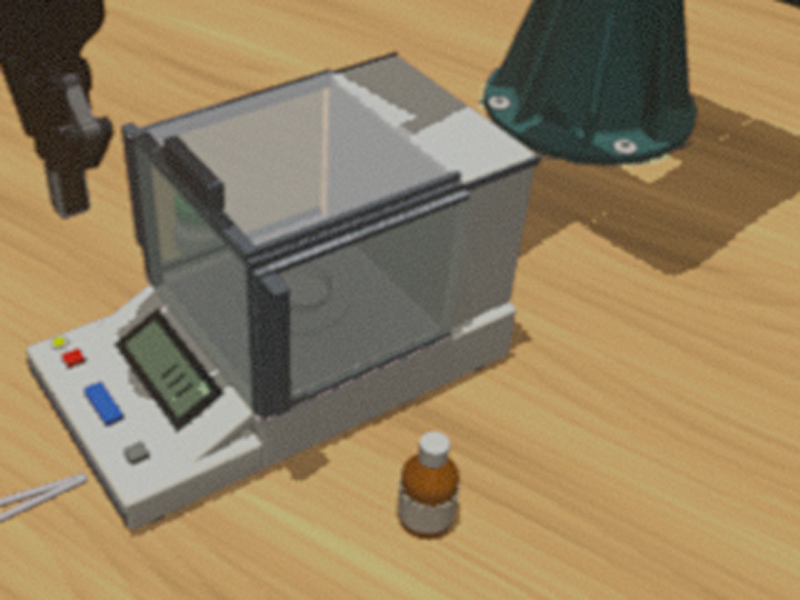

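Both doors are shut, with the grips at the front edge at (195,170) and (270,340). The dish and bottle are undisturbed, so I'll go down towards the key at (103,403).

```bash
python3 -m handwheel '[[[0.2,-0.3,2],0,255],[[0,0,3],0,255],[[0,0,3],0,255],[[0,0,3],0,255],[[0,0,2],0,255],[[0,0,1.5],0,255],[[0,0,1],0,255],[[0,0,0],0,255]]'
python3 - <<'E'
from h import *
rep((-.148,0,.043))
cv2.imwrite("pics/sc7.png",cv2.resize(bot.get_image("scene")[180:300,130:290][:,:,::-1],(800,600),interpolation=cv2.INTER_CUBIC))
E
```

```text
time_s: 21.5
eef_pos: [0.6798, -0.0839, 0.069]
ee_rot: [-0.597, -3.084, 0.0]
ft_force: [-0.5, -0.3, 0.6]
grip_width: -0.0003
grasp_force: 0.0
t 21.5 bal [-0.1485  0.0007  0.069 ] turn 0.03 tilt [-0.001  0.    -1.   ] F [-0.5 -0.3  0.6]
(-0.148, 0, 0.043) after turn, tool cm: [0.05 0.07 2.6 ]
```

View pics/sc7.png

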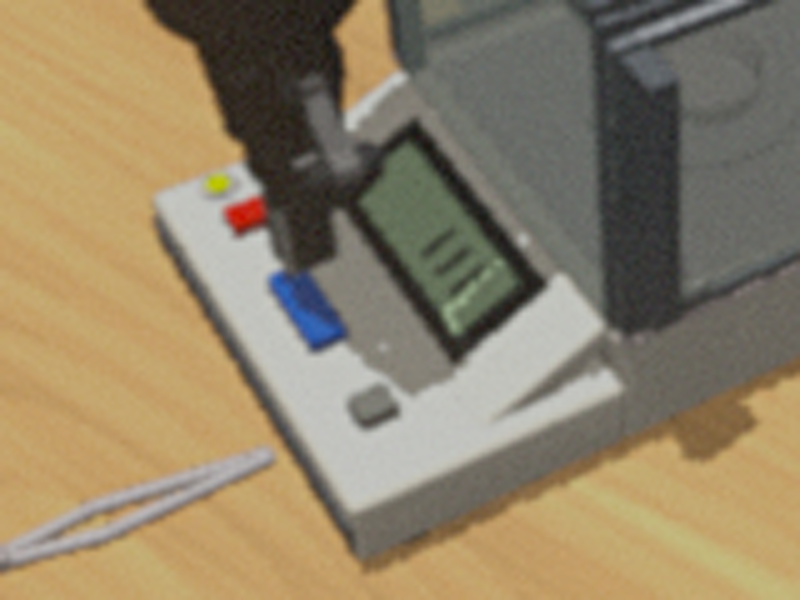

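The fingertip is about 22 mm above the key, at (303,255) against the key at (308,310). It lines up, so I'll press slowly.

```bash
python3 -m handwheel '[[[0,0,0.8],0,255],[[0,0,0.8],0,255],[[0,0,0.3],0,255],[[0,0,0.2],0,255],[[0,0,0.2],0,255],[[0,0,0.1],0,255],[[0,0,0.1],0,255],[[0,0,0.1],0,255]]'
python3 -c "
from h import *
rep()"
```

```text
time_s: 22.55
eef_pos: [0.68, -0.0839, 0.0435]
ee_rot: [0.597, 3.084, -0.0]
ft_force: [-0.4, -0.3, 3.4]
grip_width: 0.0
grasp_force: 1.5
t 22.55 bal [-0.1487  0.0006  0.0435] turn 0.03 tilt [ 0. -0. -1.] F [-0.4 -0.3  3.4]
```

```bash
python3 -m handwheel '[[[0,0,0.04],0,255],[[0,0,0.04],0,255],[[0,0,0.04],0,255],[[0,0,0.04],0,255],[[0,0,0],0,255],[[0,0,0],0,255],[[0,0,0],0,255],[[0,0,0],0,255]]'
python3 -c "
from h import *
rep()"
```

```text
time_s: 23.55
eef_pos: [0.68, -0.0839, 0.043]
ee_rot: [0.597, 3.084, -0.0]
ft_force: [-3.0, 1.3, 10.1]
grip_width: -0.0001
grasp_force: 5.2
t 23.55 bal [-0.1487  0.0006  0.043 ] turn 0.03 tilt [ 0. -0. -1.] F [-3.   1.3 10.1]
```

The key is bottomed: z has stopped at 0.043 and the force is 10 N. I'll release it straight up.

```bash
python3 -m handwheel '[[[0,0,-0.3],0,255],[[0,0,-0.5],0,255],[[0,0,-1.5],0,255],[[0,0,-3],0,255],[[0,0,-4],0,255],[[0,0,-4],0,255],[[0,0,-4],0,255],[[0,0,-4],0,255]]'
python3 -m handwheel '[[[-3,0,-4],0,255],[[-3,0,0],0,255],[[0,0,0],0,255],[[0,0,0],0,255],[[0,0,0],0,255],[[0,0,0],0,255],[[0,0,0],0,255],[[0,0,0],0,255]]'
python3 - <<'E'
from h import *
rep()
cv2.imwrite("pics/sc8.png",cv2.resize(bot.get_image("scene")[80:320,130:450][:,:,::-1],(800,600),interpolation=cv2.INTER_CUBIC))
E
```

```text
time_s: 24.55
eef_pos: [0.6799, -0.0838, 0.2569]
ee_rot: [0.597, 3.083, -0.0]
ft_force: [0.7, 1.1, -0.7]
grip_width: -0.0002
grasp_force: 0.0
time_s: 25.55
eef_pos: [0.7355, -0.1061, 0.2948]
ee_rot: [-0.597, -3.084, 0.0]
ft_force: [0.0, -0.1, 0.4]
grip_width: -0.0002
grasp_force: 0.0
t 25.55 bal [-0.2085  0.0005  0.2948] turn 0.04 tilt [-0. -0. -1.] F [ 0.  -0.1  0.4]
```

View pics/sc8.png

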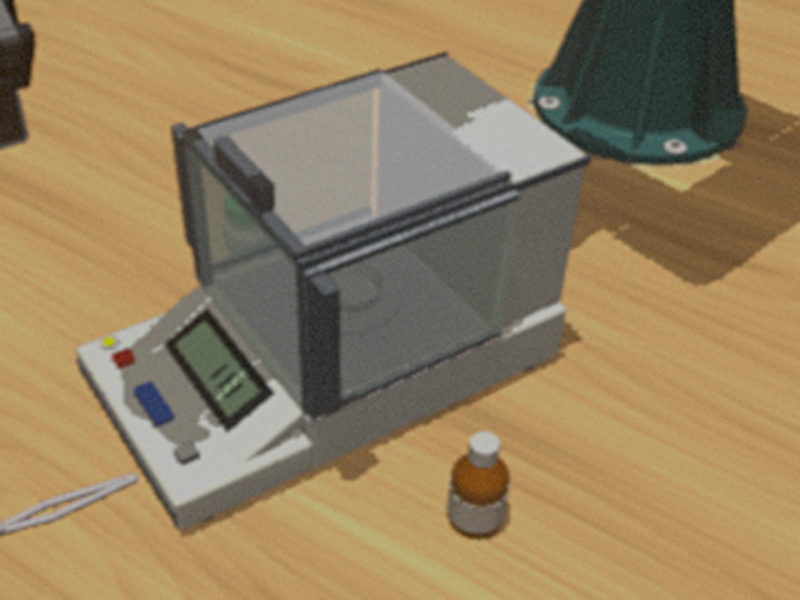

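The doors are shut (grips at (245,175) and (320,345)), the tare key is back up at (153,403), and nothing else has moved.

```bash
python3 -c "
from station import bot
print(bot.job_done())"
```

```text
the job is handed in; nothing more can be done
None
```

The job is handed in at about 25.6 s: I pushed both doors gently to their stops, then pressed the tare key fully down and released it; the other keys were not touched, and the dish, bottle and forceps look undisturbed in the last picture.

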